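# Unlock the breakfast honesty box and hold the key turned

### The arm

A 7-joint arm with a two-finger parallel gripper is mounted at the origin on the work surface. World frame = base frame: x ahead of the robot, y to its left, z up, the work surface at z = 0. Lengths are in m, angles in rad, forces in N, time in s.
With the tool pointing down it reaches from about 0.4 to 0.875 m from the base axis. Payload 19.3 kg.
Tool frame: the origin (TCP) lies at the very end of the fingers, on their centre line; the grasp point (between the pads) lies 19 mm behind it; z points along the fingers, y is the line along which they close (so a half turn about z gives the same grasp; the last joint's range is limited). The gripper opens to 85 mm and grips with 20 to 120 N. Pads are 22 mm wide; open, the fingers measure 114 mm over their backs; the gripper's body (76 mm by 85 mm) begins 54 mm behind the grasp point. The pads swing forward as they close: fully open they stand 13 mm farther back than shut.
Start: joints at [-1.261, 0.521, -0.036, 1.599, 0.021, 1.021, -0.113], TCP at [0.232, 0.58, 0.231] pointing down, gripper open.
Joint ranges: [-2.91, 2.91], [-0.3, 2.13], [-1.5, 1.42], [0.17, 2.43], [-1.26, 4.41], [0.16, 1.93], [-2.52, 2.52]. Speed limits (rad/s): [1.89, 1.89, 2.39, 2.39, 3.01, 3.01, 3.01].

### API

Orientations are given as [roll, pitch, yaw] about the fixed x, y, z axes, in that order (R = Rz(yaw) Ry(pitch) Rx(roll)).
In Python, from workcell import bot gives the robot as it stands.
- The arm moves only by the shell command python3 -m crank 'ROWS' [FORCE]. ROWS is a JSON object of lists of equal length, an entry for each row: "travel": the shift along the world's x, y, z in cm, a list of three; "turn": the turn, a rotation vector about the world's x, y, z in degrees, a list of three; "gripper": the closure, from 0 (fully open) to 1 (shut). A call has exactly 5 rows; each row is the pose to reach, as a shift and turn from the pose commanded when the call began; what a row does not reach only later rows make up. A row lasts 1/10 s, in which the tool goes at most 50 mm and 8.59 degrees, less where a joint would pass 70% of its speed; a pose out of reach is approached as far as the arm can. A call with a gripper value outside its range is refused whole. The fingers move at their own pace and stop on an object; FORCE is the grip in N (left out, the last holds). Time passes only in rows, so rows that repeat a pose let the fingers close, or fill a call up. It gives the time, the measured TCP pose, the force, the opening and the grip force at its end, in the units of the state.
- bot.observe(): the state, without advancing time (a new reading comes with each control period).
- bot.grab_frame(name): name is "scene" or "side" or "wrist"; returns a dict with "pixels" (384x512x3 uint8, red, green, blue), "fx", "fy", "cx", "cy" (pixels), "extrinsics" (4x4, takes a point from world to camera coordinates). Camera axes: x right, y down, z forward; pixel columns grow to the right and rows downward; lengths in m; the calibration is good to about 2 mm. A picture is of the moment at which its call begins. There is no depth.
- bot.job_done(): hands the job in; it is judged then, once.
The state is a dict: "clock": time; "qpos": joint angles; "qd": joint speeds; "joint_efforts": joint torques, N m; "position": TCP position; "tool_rot": TCP orientation; "force": force on the tool from outside, world axes, zero at the start; "moment": the same for the moment, N m; "grip_width": finger opening in m; "finger_force": force on a finger pad.
Only numpy, scipy, OpenCV 4.12 (cv2) and the standard library are available. Lean on these libraries where they do the work, as an engineer would, in place of code of your own. Each camera call takes 0.05 s, during which the arm holds its last target. There are 200 camera calls.

### The job

Take the round-headed key out of the wooden key block, push it down into the lock on top of the steel honesty box, wiggling it past the sticky pins until its shoulder is fully home, and only then turn it a quarter turn clockwise (seen from above). The lock is sprung and turns back by itself, so finish while still gripping the key, holding it turned and fully in so that I can slide the money drawer out. Leave the other key in the block and do not push the jars and crockery about.

Things in the scene. Friction and masses are not known exactly. Their poses are not given: they have to be found in the camera images.
- box_key: The key to use: plain steel, ROUND disc head, upright in a slot of the key block. Origin: middle of the blade's lower tip; z up to the head, x along the width, y through the thickness. Blade 10 (x) x 4 (y) mm, 30 long, round nose; shoulder 24 x 8 mm at z 30 to 34; neck 12 x 8; disc head 34 mm across, 8 thick, centre z = 53, top z = 70. Works either way round. 60 g.
- key_grip (a point): Point on the box key's axis 58 mm above its tip, 28 mm above the shoulder's underside, in the disc head: pinch here from above across the 8 mm thickness, the fingers closing along the key's y. Axes as the key's. In the block the shoulder rests on the block's top, 30 mm of blade in the slot; it lifts straight out.
- other_key: A different steel key, to be left where it is, in the other slot of the block: the same blade and shoulder but a T-shaped head, a straight bar 44 mm wide, 8 mm thick and 10 mm high on a 10 mm stem, ending at 66 mm. Origin at the middle of the blade's lower tip, axes as the box key's.
- key_block: Wooden block fixed to the counter, 140 (x) x 50 (y) x 36 mm high, origin at the centre of its underside. Two slots in its top, 40 mm either side of the middle along x, hold the two keys (which key is in which slot varies), the keys' wide side along the block's x.
- honesty_box: Grey steel money box fixed to the counter, 160 (x) x 200 (y) x 90 mm high, origin at the centre of its underside, drawer front facing its -x. On its flat lid: the lock, centre at x = -30, y = +30 mm; a coin slot near x = -20, y = -60; an egg cup near x = +50, y = -60. At rest the keyway's long side lies along the box's x.
- keyway (a point): Centre of the keyway's mouth, in the brass cylinder's face, level with the lid (z = 90 mm). Turns with the cylinder: x along the keyway's long side, y across, z up. Vertical; a dished mouth 19 x 12.4 mm narrows within 5 mm to a slot 12 x 5.4 mm, 35 deep. Ring around the face: 30 mm inside, 66 outside, 3 high. Fully home: the key's shoulder sits on the face, tip 30 mm below it.
- cylinder (a joint): Turn of the lock cylinder, rad: 0 at rest and at the start, growing clockwise from above, stop at 1.75. A light spring (0.08 N m at 1.57) turns it back when let go. The key has 0.15 rad of play, so the cylinder lags the key. Two sticky spring pins in the keyway's narrow sides, 13 and 22 mm down, resist the blade: 10 to 20 N pushed straight, about half of that when twisted a few degrees to and fro.
- jam_jar: Closed jar of jam with a blue cap, 66 mm in diameter, 85 mm high, between block and box; origin under its centre. Bystander.
- syrup_jar: Closed amber jar with a blue cap, 66 mm in diameter, 95 mm high, further back between block and box; origin under its centre. Bystander.
- egg_cup: White egg cup, 44 mm in diameter, 50 mm high, standing on the honesty box's lid; origin under its centre. Bystander.
- mug: White mug, 80 mm in diameter, 90 mm high, at the right side; origin under its centre. Bystander.
- tumbler: Glass tumbler, 70 mm in diameter, 100 mm high, at the left side; origin under its centre. Bystander.

How it is judged:
On the way, in this order (a step that is already met when the one before it is completed fails the run):
1. the round-headed key is lifted out of the block in the fingers (height (world z) of box_key above 0.045 m and contact force between the fingers and box_key above 0.5 N), for 0.1 s.
2. the key is fully home in the lock, not yet turned (z of box_key in the frame of keyway below -0.027 m and horizontal distance between box_key and keyway below 0.005 m and angle between box_key's own z axis and vertical below 0.15 rad and value of joint cylinder below 0.4 rad), for 0.1 s.
3. the key is turned a quarter, still home (z of box_key in the frame of keyway below -0.027 m and horizontal distance between box_key and keyway below 0.005 m and angle between box_key's own z axis and vertical below 0.15 rad and value of joint cylinder above 1.2 rad), for 0.2 s.
At the end, for the whole second after the job is handed in: The fingers still grip the round-headed key; its tip is 27 mm or more below the lock's face (home is 30), within 5 mm of its axis, upright within 0.15 rad; the cylinder is held still beyond 1.2 rad against its spring; the other key is still in the block (all of step 3 and contact force between the fingers and box_key above 0.5 N and z of other_key in the frame of key_block below 0.012 m and velocity of joint cylinder between -0.2 and 0.2 rad/s); the arm keeps its last pose, push and grip.
It fails at once if the other key is moved by more than 20 mm (distance of other_key from where it was at the start of the episode above 0.02 m).
It fails at once if a jar or a piece of crockery is pushed more than 40 mm (distance of any of jam_jar, syrup_jar, egg_cup, mug, tumbler from where it was at the start of the episode above 0.04 m).
It also fails if it takes over 54 s, if anything falls off the work surface, if the arm or the gripper's body presses on something with over 40 N, if the wrist force passes 120 N, or if a joint passes its speed limit or range.

## Working session

There is one attempt and no reset: what is moved stays moved. The work goes in short steps, Python scripts to look and compute and a shell command to move; the robot and the scene stay as the last step left them, time stands still between calls to the robot, and variables do not carry over. Pictures are saved under pics/ and viewed, at most 12 in all, crops included, and the job is handed in when it is done.

```bash
mkdir -p pics
cat > h.py <<'E'
import numpy as np,cv2,json
from workcell import bot
def grab(n,f):
    d=bot.grab_frame(n); cv2.imwrite('pics/'+f+'.png',cv2.cvtColor(d['pixels'],cv2.COLOR_RGB2BGR))
    np.savez('pics/'+f+'.npz',**d); return d
def load(f): return np.load('pics/'+f+'.npz')
def ray(d,u,v):
    E=d['extrinsics'];R=E[:3,:3];t=E[:3,3]
    return -R.T@t, R.T@np.array([(u-d['cx'])/d['fx'],(v-d['cy'])/d['fy'],1])
def plane(d,u,v,z):
    o,r=ray(d,u,v); return o+r*(z-o[2])/r[2]
def proj(d,p):
    q=d['extrinsics'][:3,:3]@np.array(p)+d['extrinsics'][:3,3]
    return d['fx']*q[0]/q[2]+d['cx'],d['fy']*q[1]/q[2]+d['cy']
E
python3 - <<'E'
from h import *
for n in('scene','side','wrist'):
    d=grab(n,n+'0');o,r=ray(d,256,192);print(n,d['fx'],o.round(3),r.round(3))
a=[cv2.imread(f'pics/{n}0.png') for n in('scene','side','wrist')]
print(bot.observe())
E
```

```text
scene 370.6993644315514 [ 1.04  -0.445  0.871] [-0.499  0.422 -0.757]
side 387.1250974631212 [ 0.414 -0.898  0.81 ] [ 0.11   0.778 -0.618]
wrist 333.7625524861019 [0.168 0.607 0.374] [ 0.26  -0.103 -0.96 ]
{'clock': 0.15, 'qpos': array([-1.26116323,  0.52189519, -0.03630823,  1.59988392,  0.02123099,
        1.0211013 , -0.11277709]), 'qd': array([ 4.18013939e-04, -1.17594401e-03,  4.66371098e-04, -2.18854862e-03,
        1.35795939e-05, -4.15607546e-05,  4.03112913e-04]), 'joint_efforts': array([ 1.19406814e-03, -9.27375770e+01,  1.97990231e+00, -3.70059514e+01,
        1.79018558e-02,  6.23762899e-03,  1.28917191e-05]), 'position': array([0.23167827, 0.58019257, 0.23084444]), 'tool_rot': array([-3.14069553e+00,  9.69772272e-05,  2.76176987e+00]), 'force': array([-0.41860551,  1.31220444, -0.56133541]), 'moment': array([-0.03520369, -0.04443812,  0.02771605]), 'finger_force': 0.0, 'grip_width': 0.08523797183134851}
```

View pics/scene0.png

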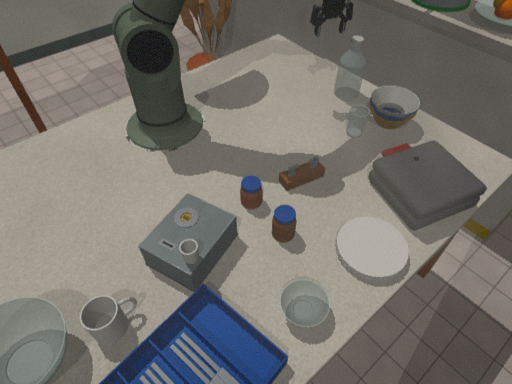

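View pics/side0.png

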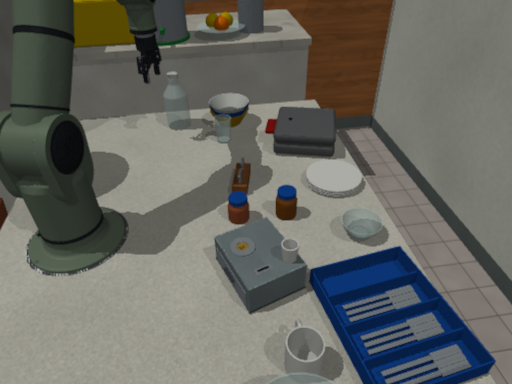

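The scene view shows the block near (302,176) with keys at about (293,170) and (313,162). The box lock is near (187,216) and the jars are at (251,192) and (284,223). In the side view the block is near (241,178) and the lock near (241,246). Next I'll zoom in on both.

Run:
```python
from h import *
s=cv2.imread('pics/scene0.png');t=cv2.imread('pics/side0.png')
def c(i,x,y,w,h,k): return cv2.resize(i[y:y+h,x:x+w],None,fx=k,fy=k,interpolation=cv2.INTER_CUBIC)
m=np.vstack([np.hstack([c(s,265,145,80,60,5),c(t,205,145,80,60,5)]),np.hstack([c(s,135,190,114,85,3.509)[:298,:400],c(t,205,215,114,85,3.509)[:298,:400]])])
cv2.imwrite('pics/m.png',m);print(m.shape)
for n,f,k,l in(('scene0','sc',[(293,170),(313,162)],(187,216)),('side0','si',[(238,172),(245,163)],(241,246))):
    d=load(n)
    print(n,[plane(d,*p,.06).round(3) for p in k],plane(d,*l,.09).round(3))
```

```text
(598, 800, 3)
scene0 [array([0.512, 0.15 , 0.06 ]), array([0.528, 0.221, 0.06 ])] [ 0.472 -0.202  0.09 ]
side0 [array([0.505, 0.164, 0.06 ]), array([0.535, 0.213, 0.06 ])] [ 0.47  -0.206  0.09 ]
```

View pics/m.png

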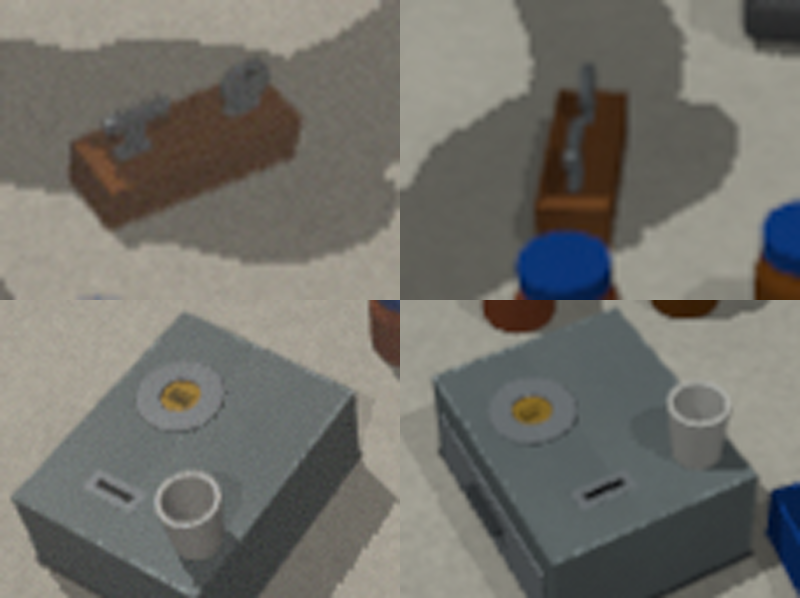

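View pics/wrist0.png

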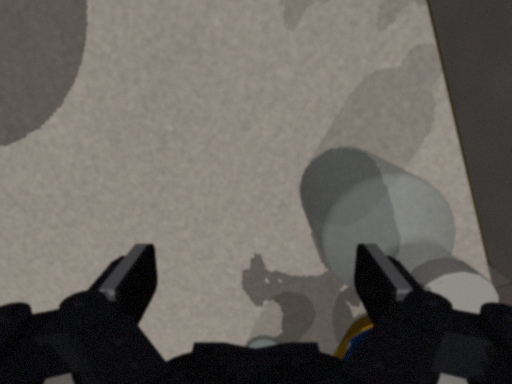

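In this zoom the round-headed key is the far one, scene (314,162) and side (242,161). The T-key is nearer the robot's right. The brass lock face is at about (186,217) in scene and (243,246) in side.

Run:
```python
from h import *
a=load('scene0');b=load('side0')
def tri(p,q):
    o1,r1=ray(a,*p);o2,r2=ray(b,*q)
    s=np.linalg.lstsq(np.c_[r1,-r2],o2-o1,rcond=None)[0]
    x,y=o1+s[0]*r1,o2+s[1]*r2; return ((x+y)/2).round(4),np.linalg.norm(x-y).round(4)
print('head',tri((314,161.8),(242.4,160.8)))
print('T',tri((265+138/5,145+112/5),(205+176/5,145+145/5)))
print('lock',tri((135+181/3.509,190+96/3.509),(205+132/3.509,215+110/3.509)))
k=3.509
S=lambda x,y:plane(a,135+x/k,190+(y-300)/k,.09);T=lambda x,y:plane(b,205+(x-400)/k,215+(y-300)/k,.09)
C=[S(185,313),S(357,390),S(12,497)];D=[T(435,378),T(617,308),T(755,480),T(545,580)]
an=lambda v:np.degrees(np.arctan2(v[1],v[0])).round(1)
print(np.round(C,3),an(C[1]-C[0]),an(C[0]-C[2]))
print(np.round(D,3),an(D[2]-D[1]),an(D[1]-D[0]),an(D[0]-D[3]),an(D[2]-D[3]))
S=lambda x,y:plane(a,265+x/5,145+y/5,.036);T=lambda x,y:plane(b,205+(x-400)/5,145+y/5,.036)
F=[S(125,193),S(300,125),S(72,143)];G=[T(560,92),T(627,92),T(613,203),T(541,202)]
print(np.round(F,3),an(F[1]-F[0]),an(F[0]-F[2]));print(np.round(G,3),an(G[0]-G[3]),an(G[1]-G[2]),an(G[2]-G[3]))
# jars caps
for n,d in(('sc',a),('si',b)):
    h=cv2.cvtColor(d['pixels'],cv2.COLOR_RGB2HSV);m=cv2.inRange(h,(105,130,40),(125,255,255))
    c=cv2.connectedComponentsWithStats(m);
    for st,ce in zip(c[2][1:],c[3][1:]):
        if 100<st[4]<900: print(n,st[4],ce.round(1),plane(d,*ce,.085).round(3),plane(d,*ce,.095).round(3))
```

```text
head (array([0.5281, 0.2253, 0.0605]), np.float64(0.0027))
T (array([0.5089, 0.1501, 0.064 ]), np.float64(0.0063))
lock (array([ 0.4741, -0.2054,  0.0882]), np.float64(0.0017))
[[ 0.408 -0.158  0.09 ]
 [ 0.556 -0.102  0.09 ]
 [ 0.472 -0.344  0.09 ]] 20.6 108.9
[[ 0.407 -0.163  0.09 ]
 [ 0.555 -0.109  0.09 ]
 [ 0.617 -0.299  0.09 ]
 [ 0.464 -0.358  0.09 ]] -71.7 20.1 106.3 21.0
[[0.532 0.12  0.036]
 [0.562 0.244 0.036]
 [0.48  0.124 0.036]] 76.4 -4.4
[[0.51  0.251 0.036]
 [0.557 0.243 0.036]
 [0.53  0.115 0.036]
 [0.483 0.124 0.036]] 77.9 77.8 -11.3
sc 213 [250.6 182.8] [0.486 0.003 0.085] [ 0.493 -0.002  0.095]
sc 267 [284.5 213.4] [0.63  0.002 0.085] [ 0.635 -0.004  0.095]
si 223 [286.3 192.2] [ 0.633 -0.002  0.085] [ 0.63  -0.015  0.095]
si 231 [237.4 198.5] [ 0.484 -0.007  0.085] [ 0.483 -0.019  0.095]
si 132 [415.3 376. ] [ 0.753 -0.589  0.085] [ 0.748 -0.594  0.095]
```

Run:
```python
from h import *
a=load('scene0');b=load('side0')
def tri(p,q):
    o1,r1=ray(a,*p);o2,r2=ray(b,*q)
    s=np.linalg.lstsq(np.c_[r1,-r2],o2-o1,rcond=None)[0]
    return (o1+s[0]*r1).round(3)
print('bottle top',tri((357,40),(172,75)),'base',plane(a,350,98,0).round(3),plane(b,177,127,0).round(3))
print('tumbler',plane(a,357,133,0).round(3),plane(b,223,141,0).round(3),tri((358,110),(223,119)))
```

```text
bottle top [0.301 0.657 0.223] base [ 0.334  0.645 -0.   ] [0.291 0.63  0.   ]
tumbler [0.49  0.499 0.   ] [0.477 0.477 0.   ] [0.481 0.482 0.105]
```

```bash
python3 -m crank '{"travel":[[0,-5,2],[0,-10,2],[2,-15,2],[6,-19,2],[10,-23,2]],"turn":[[0,0,-8],[0,0,-16],[0,0,-24],[0,0,-32],[0,0,-40]],"gripper":[0,0,0,0,0]}' 60
python3 -m crank '{"travel":[[4,-3,-1],[8,-6,-2],[12,-9,-3],[16,-11,-4],[19.5,-12.6,-5]],"turn":[[0,0,-8],[0,0,-16],[0,0,-24],[0,0,-32],[0,0,-40]],"gripper":[0,0,0,0,0]}'
python3 -m crank '{"travel":[[0,0,0],[0,0,0],[0,0,0],[0,0,0],[0,0,0]],"turn":[[0,0,0],[0,0,0],[0,0,0],[0,0,0],[0,0,0]],"gripper":[0.3,0.3,0.3,0.3,0.3]}'
python3 - <<'E'
from h import *
d=grab('wrist','w1');s=bot.observe();print(s['position'],np.degrees(s['tool_rot']),s['qpos'],s['clock'],s['grip_width'])
E
```

```text
clock: 0.65
position: [0.3183, 0.3628, 0.2516]
tool_rot: [3.141, -0.001, 2.059]
force: [1.1, 1.2, -0.0]
grip_width: 0.0854
finger_force: 0.0
clock: 1.15
position: [0.5149, 0.2365, 0.201]
tool_rot: [3.141, 0.0, 1.358]
force: [-0.6, 1.2, 0.4]
grip_width: 0.085
finger_force: 0.0
clock: 1.65
position: [0.5124, 0.2392, 0.2017]
tool_rot: [3.141, -0.001, 1.367]
force: [-0.6, -0.3, 0.2]
grip_width: 0.0596
finger_force: 0.0
[0.5125417  0.23910296 0.2016652 ] [ 1.79989032e+02 -3.69233875e-02  7.83096190e+01] [-0.80727297  0.48750478  0.3712597   1.80582681 -0.2212557   0.88842228
 -0.53920633] 1.7 0.05969565669009903
```

View pics/w1.png

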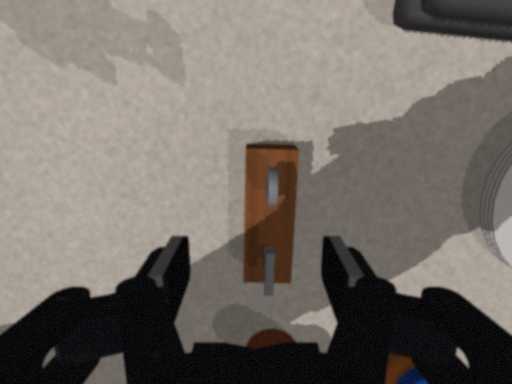

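The wrist view shows the block centred at (271,213). The round key's disc edge is at (273,187) and the T bar at (268,270), with the block nearly vertical in the image.

Run:
```python
from h import *
d=load('w1');p=d['pixels'];h=cv2.cvtColor(p,cv2.COLOR_RGB2HSV)
an=lambda v:np.degrees(np.arctan2(v[1],v[0]))%180
w=cv2.inRange(h,(2,110,30),(18,255,255));w[:, :225]=0;w[:,320:]=0;w[290:]=0;w[:140]=0
cnt=max(cv2.findContours(w,0,2)[0],key=cv2.contourArea);r=cv2.minAreaRect(cnt);B=cv2.boxPoints(r)
Q=[plane(d,*q,.036) for q in B];print('block',r,np.mean(Q,0).round(4),[(an(Q[i+1]-Q[i]).round(1),np.linalg.norm(Q[i+1]-Q[i]).round(4)) for i in range(3)])
hull=cv2.fillConvexPoly(np.zeros_like(w),cv2.convexHull(cnt),255)
g=((hull>0)&(h[...,1]<90)).astype(np.uint8);g[230:]=0
cc=cv2.connectedComponentsWithStats(g);i=1+np.argmax(cc[2][1:,4]);print(cc[2][i],cc[3][i])
ys,xs=np.where(cc[1]==i);P=np.array([plane(d,x,y,.068) for x,y in zip(xs,ys)])[:,:2]
c=P.mean(0);u,s,v=np.linalg.svd(P-c);print('key',c.round(4),an(v[0]).round(1),np.ptp((P-c)@v[0]),np.ptp((P-c)@v[1]))
for z in(.036,.076):print(z,plane(d,*cc[3][i],z))
```

```text
block ((270.3184509277344, 213.03662109375), (52.1187858581543, 137.28038024902344), 1.5911402702331543) [0.5184 0.1923 0.036 ] [(np.float64(76.3), np.float64(0.1434)), (np.float64(166.7), np.float64(0.0483)), (np.float64(78.8), np.float64(0.1436))]
[267 168  12  38 423] [272.25768322 186.61229314]
key [0.5263 0.2314] 78.4 0.033026638986783714 0.009704559221804944
0.036 [0.52621094 0.22252422 0.036     ]
0.076 [0.52639013 0.23365994 0.076     ]
```

```bash
python3 -m crank '{"travel":[[0.7,-0.5,-2],[1.4,-1.1,-5],[1.4,-1.1,-9],[1.4,-1.1,-9],[1.4,-1.1,-9]],"turn":[[0,0,0],[0,0,0],[0,0,0],[0,0,0],[0,0,0]],"gripper":[0.3,0.3,0.3,0.3,0.3]}'
python3 - <<'E'
from h import *
d=grab('wrist','w2');s=bot.observe();print(s['position'],np.degrees(s['tool_rot']),s['grip_width'])
p=s['position'];print('tcp',proj(d,p),'grasp ahead',proj(d,(.5265,.228,.076)),proj(d,(.5265,.228,.059)))
E
```

```text
clock: 2.2
position: [0.5268, 0.2276, 0.112]
tool_rot: [-3.141, 0.0, 1.366]
force: [0.7, -0.3, 1.1]
grip_width: 0.0599
finger_force: 0.0
[0.5273867  0.2279322  0.11286877] [ 1.79947204e+02 -4.66402350e-02  7.82516319e+01] 0.059802492613541536
tcp (np.float64(254.7933937849615), np.float64(251.58883710481592)) grasp ahead (np.float64(253.4392858332072), np.float64(222.77222209492464)) (np.float64(253.62191296640236), np.float64(212.71356764163255))
```

View pics/w2.png

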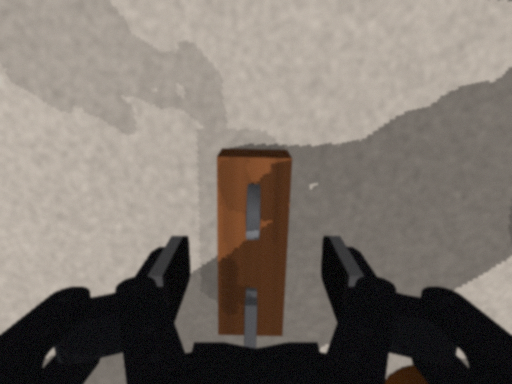

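The key's disc at (252,185)–(252,240) matches its predicted centre (253.6,212.7), so I'll descend and grip.

```bash
python3 -m crank '{"travel":[[0,0,-2.5],[0,0,-5],[0,0,-6.7],[0,0,-6.7],[0,0,-6.7]],"turn":[[0,0,0],[0,0,0],[0,0,0],[0,0,0],[0,0,0]],"gripper":[0.3,0.3,0.3,0.3,0.6]}'
python3 -m crank '{"travel":[[0,0,0],[0,0,0],[0,0,0],[0,0,0],[0,0,0]],"turn":[[0,0,0],[0,0,0],[0,0,0],[0,0,0],[0,0,0]],"gripper":[1,1,1,1,1]}' 80
python3 -m crank '{"travel":[[0,0,0],[0,0,0],[0,0,0],[0,0,0],[0,0,0]],"turn":[[0,0,0],[0,0,0],[0,0,0],[0,0,0],[0,0,0]],"gripper":[1,1,1,1,1]}' 80
python3 -c "from h import *;print(bot.observe())"
```

```text
clock: 2.75
position: [0.5277, 0.228, 0.0461]
tool_rot: [3.14, -0.001, 1.366]
force: [0.1, 0.4, -0.7]
grip_width: 0.0467
finger_force: 0.0
clock: 3.25
position: [0.5268, 0.228, 0.0453]
tool_rot: [-3.141, -0.001, 1.366]
force: [-6.1, 0.7, 13.1]
grip_width: 0.0066
finger_force: 78.0
clock: 3.75
position: [0.5268, 0.228, 0.0453]
tool_rot: [-3.141, -0.001, 1.366]
force: [-5.9, 0.3, 15.0]
grip_width: 0.0063
finger_force: 78.0
{'clock': 3.75, 'qpos': array([-0.6975819 ,  0.72370454,  0.26744879,  1.87452585, -0.32386787,
        0.5852725 , -0.42737488]), 'qd': array([-1.41959385e-04,  1.13656312e-03, -5.06042427e-04, -5.60875583e-04,
        2.64460249e-03, -3.22621495e-04,  2.16773189e-05]), 'joint_efforts': array([ 1.44553687e+00, -8.74112034e+01,  1.13544220e+01, -2.27961123e+01,
        3.49326851e-01, -1.83368169e+00,  4.01358248e-02]), 'position': array([0.52675645, 0.22800676, 0.04527871]), 'tool_rot': array([-3.14130984e+00, -8.37939957e-04,  1.36570335e+00]), 'force': array([-5.88461803,  0.25073162, 14.99831885]), 'moment': array([0.10886608, 1.36237669, 0.02803617]), 'finger_force': 78.01540642976761, 'grip_width': 0.006311367483940351}
```

```bash
python3 -m crank '{"travel":[[0,0,2],[0,0,5],[0,0,8],[0,0,12],[0,0,16]],"turn":[[0,0,0],[0,0,0],[0,0,0],[0,0,0],[0,0,0]],"gripper":[1,1,1,1,1]}'
python3 -m crank '{"travel":[[0,-3,0],[0,-6,0],[-1,-9,0],[-1.5,-12,0],[-2,-15,0]],"turn":[[0,0,8],[0,0,16],[0,0,24],[0,0,32],[0,0,40]],"gripper":[1,1,1,1,1]}'
python3 -m crank '{"travel":[[0,-3,0],[0,-6,0],[-1,-9,0],[-1.5,-12,0],[-2,-15,0]],"turn":[[0,0,8],[0,0,16],[0,0,24],[0,0,32],[0,0,40]],"gripper":[1,1,1,1,1]}'
python3 -m crank '{"travel":[[0,-3,0],[0,-6,0],[-0.5,-9,0],[-0.8,-11,0],[-1.3,-13.3,0]],"turn":[[0,0,8],[0,0,16],[0,0,24],[0,0,32],[0,0,40]],"gripper":[1,1,1,1,1]}'
python3 - <<'E'
from h import *
d=grab('wrist','w3');grab('scene','s3');grab('side','t3');s=bot.observe();print(s['position'],np.degrees(s['tool_rot']),s['qpos'],s['grip_width'],s['force'])
m=np.vstack([np.hstack([d['pixels'][84:],cv2.resize(load('s3')['pixels'][100:250,120:264],(288,300))]),np.zeros((0,800,3),np.uint8)])
n=np.hstack([cv2.resize(load('t3')['pixels'][140:290,180:330],(300,300)),np.zeros((300,500,3),np.uint8)])
cv2.imwrite('pics/m3.png',cv2.cvtColor(np.vstack([m,n]),cv2.COLOR_RGB2BGR))
E
```

```text
clock: 4.25
position: [0.5266, 0.2273, 0.2061]
tool_rot: [-3.142, 0.0, 1.365]
force: [0.6, 0.3, -1.6]
grip_width: 0.0062
finger_force: 78.1
clock: 4.75
position: [0.5065, 0.0764, 0.2048]
tool_rot: [3.141, 0.0, 2.069]
force: [0.5, -0.9, 0.2]
grip_width: 0.0068
finger_force: 78.1
clock: 5.25
position: [0.4865, -0.0737, 0.2048]
tool_rot: [3.142, 0.001, 2.767]
force: [0.6, 0.8, -0.2]
grip_width: 0.0063
finger_force: 78.1
clock: 5.75
position: [0.4737, -0.2064, 0.2047]
tool_rot: [-3.141, 0.0, -2.818]
force: [0.4, 0.2, -0.7]
grip_width: 0.0066
finger_force: 78.1
[ 0.47335575 -0.20691245  0.20462321] [-1.79969683e+02  7.54175056e-03 -1.61930030e+02] [ 0.31379073  0.38351178 -0.02158075  1.91164261  0.01126346  0.84613981
  2.17249092] 0.006562025118343184 [-0.22631967  0.68119317 -0.45993072]
```

View pics/m3.png

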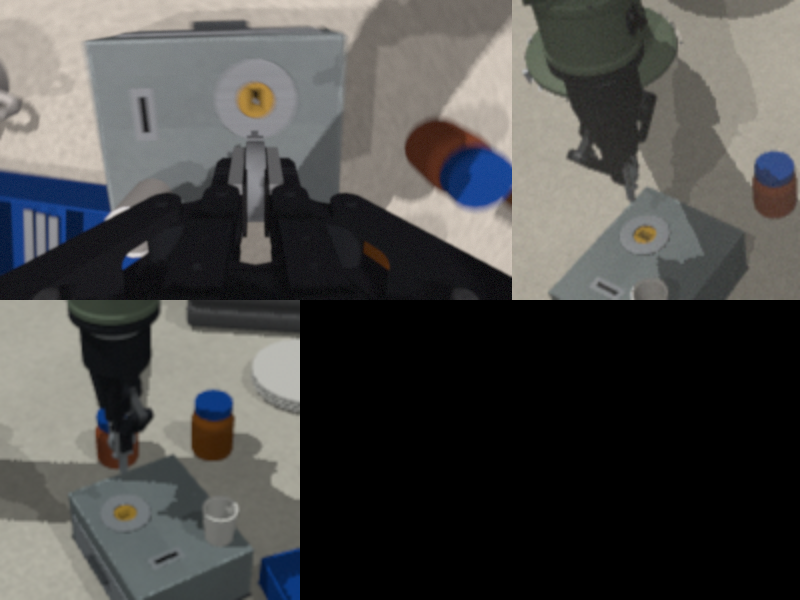

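The wrist view (rows offset by 84) shows the brass face at about (256,182), the held key's tip at about (254,216), and the lid edges at x≈90–105 and 343. The jars are untouched.

Run:
```python
from h import *
d=load('w3');p=d['pixels'];h=cv2.cvtColor(p,cv2.COLOR_RGB2HSV);s=bot.observe()
m=cv2.inRange(h,(15,110,90),(32,255,255));m[:150]=0;m[215:]=0;m[:,:230]=0;m[:,285:]=0
c=cv2.findContours(m,0,1)[0];P=cv2.convexHull(np.vstack(c));e=cv2.fitEllipse(P);print('brass',e,plane(d,*e[0],.09),len(P))
# lid edges lines
g=cv2.Canny(cv2.cvtColor(p,cv2.COLOR_RGB2GRAY),60,150)
L=cv2.HoughLinesP(g,1,np.pi/360,30,minLineLength=45,maxLineGap=6)
for l in (L if L is not None else []):
    a,b,q,r=l[0]
    if b>300 or r>300: continue
    A=plane(d,a,b,.09);B=plane(d,q,r,.09);print(l[0],A[:2].round(3),B[:2].round(3),np.degrees(np.arctan2(*(B-A)[1::-1])).round(1)%180)
t=s['position'];R=cv2.Rodrigues(np.array([0,0,s['tool_rot'][2]]))[0]
for z in(-.0393,-.0353,-.0093,-.0053):
    for x in(-.012,-.005,0,.005,.012): print(z,x,np.round(proj(d,t+R@[x,0,0]+[0,0,z]),1),end=' ')
    print()
cv2.imwrite('pics/c3.png',cv2.resize(cv2.cvtColor(p,cv2.COLOR_RGB2BGR)[160:310,190:330],None,fx=4,fy=4,interpolation=2))
```

```text
brass ((255.27049255371094, 183.62132263183594), (33.658817291259766, 35.16838073730469), 58.998199462890625) [ 0.47361223 -0.20541379  0.09      ] 23
[102 124 216 121] [ 0.466 -0.331] [ 0.436 -0.249] 110.0
[130 115 191 113] [ 0.453 -0.312] [ 0.437 -0.269] 110.4
[  0 255 104 268] [ 0.602 -0.391] [ 0.586 -0.305] 100.5
[267 231 269 278] [ 0.509 -0.183] [ 0.55  -0.167] 21.4
[194 105 245 104] [ 0.43  -0.268] [ 0.418 -0.232] 109.6
-0.0393 -0.012 [252.8 234.6] -0.0393 -0.005 [252.9 223.5] -0.0393 0 [253.  215.5] -0.0393 0.005 [253.  207.4] -0.0393 0.012 [253.1 195.8] 
-0.0353 -0.012 [252.8 237.4] -0.0353 -0.005 [252.9 226.1] -0.0353 0 [252.9 218. ] -0.0353 0.005 [253.  209.7] -0.0353 0.012 [253.1 197.9] 
-0.0093 -0.012 [252.4 258.5] -0.0093 -0.005 [252.5 245.8] -0.0093 0 [252.6 236.6] -0.0093 0.005 [252.6 227.2] -0.0093 0.012 [252.7 213.8] 
-0.0053 -0.012 [252.4 262.3] -0.0053 -0.005 [252.5 249.4] -0.0053 0 [252.5 239.9] -0.0053 0.005 [252.6 230.4] -0.0053 0.012 [252.7 216.6]
```

View pics/c3.png

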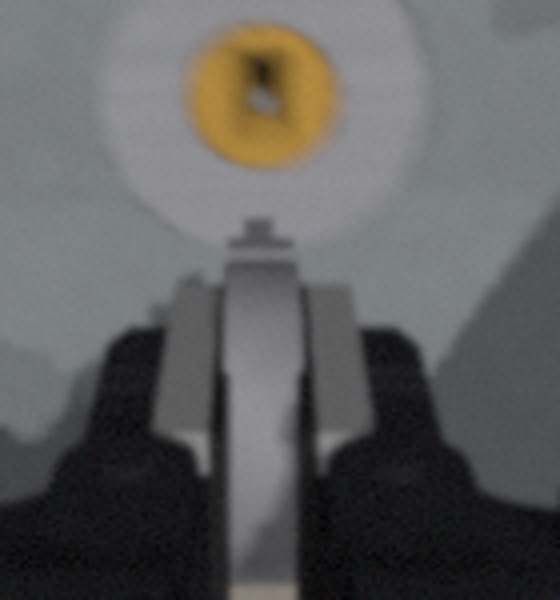

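The crop shows the blade nose at (254.5,214.5) and the shoulder edge at v≈219.5. The key therefore sits about 2.7 mm toward tool −x, with the keyway at (255.3,183.6). I'll correct for that and descend to just above the mouth.

```bash
python3 -m crank '{"travel":[[-0.16,0,-2],[-0.16,0,-5],[-0.16,0,-7.1],[-0.16,0,-7.1],[-0.16,0,-7.1]],"turn":[[0,0,2.2],[0,0,2.2],[0,0,2.2],[0,0,2.2],[0,0,2.2]],"gripper":[1,1,1,1,1]}' 100
python3 - <<'E'
from h import *
d=grab('wrist','w4');grab('scene','s4');grab('side','t4');s=bot.observe();print(s['position'],np.degrees(s['tool_rot']),s['qpos'][6],s['force'])
f=lambda n,y,x:cv2.resize(load(n)['pixels'][y:y+50,x:x+66],(396,300),interpolation=2)
m=np.vstack([np.hstack([f('s4',180,153),f('t4',210,208)]),np.hstack([cv2.resize(d['pixels'][170:270,190:322],(396,300),interpolation=2)]*2)])
cv2.imwrite('pics/m4.png',cv2.cvtColor(m,cv2.COLOR_RGB2BGR))
E
```

```text
clock: 6.4
position: [0.4726, -0.2049, 0.1339]
tool_rot: [3.141, -0.0, -2.785]
force: [0.1, -0.6, -0.1]
grip_width: 0.0063
finger_force: 101.1
[ 0.47299922 -0.20545149  0.13454758] [-1.79931557e+02  8.38857508e-02 -1.59581406e+02] 2.1992869547168796 [ 0.19547268  0.40378729 -0.59798391]
```

View pics/m4.png

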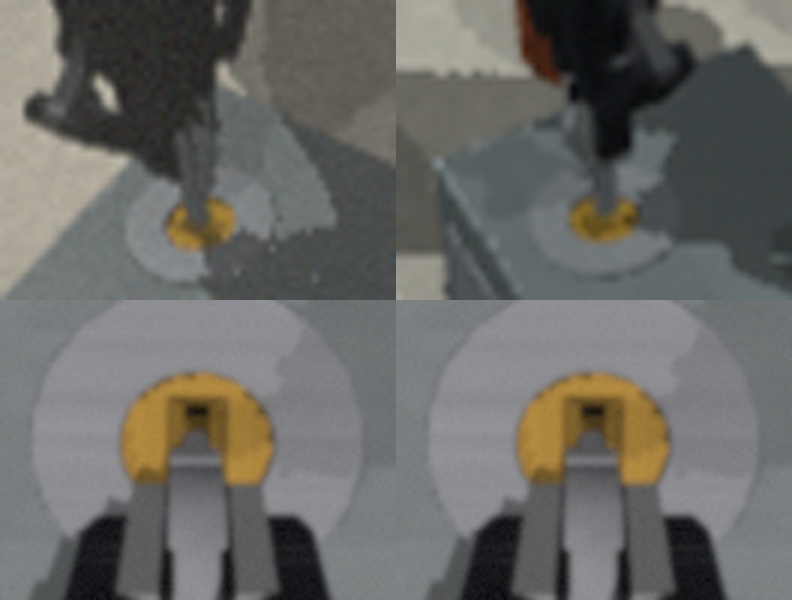

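The view shows the key over the keyway. The brass centre is at about (255.8,218.3) in the wrist image and the nose's top edge at about (255.8,214). I'll check the residual offset numerically.

Run:
```python
from h import *
d=load('w4');p=d['pixels'];h=cv2.cvtColor(p,cv2.COLOR_RGB2HSV);s=bot.observe()
m=cv2.inRange(h,(15,110,70),(32,255,255));m[:185]=0;m[235:]=0;m[:,:225]=0;m[:,290:]=0
P=np.vstack(cv2.findContours(m,0,1)[0]).reshape(-1,2);P=cv2.convexHull(P).reshape(-1,2);P=P[P[:,1]<226]
W=np.array([plane(d,*q,.09)[:2] for q in P.astype(float)])
A=np.c_[2*W,np.ones(len(W))];x=np.linalg.lstsq(A,(W**2).sum(1),rcond=None)[0];print('lock',x[:2],'r',np.sqrt(x[2]+x[0]**2+x[1]**2))
L=np.r_[x[:2],.09];yaw=s['tool_rot'][2];X=np.array([np.cos(yaw),np.sin(yaw),0])
z0=s['position'][2]-.0393
for nm,c in(('axis at lock',L),('axis at tcp',np.r_[s['position'][:2],0])):
    v=[proj(d,np.r_[c[:2],0]+X*.005*np.cos(a)+[0,0,z0+.005-.005*np.sin(a)]) for a in np.linspace(0,1.57,20)]
    q=min(v,key=lambda q:q[1]);print(nm,np.round(q,1),'shoulder',np.round(proj(d,np.r_[c[:2],0]+X*.012+[0,0,z0+.03]),1))
```

```text
lock [ 0.47496217 -0.20306141] r 0.01484506569283605
axis at lock [255.2 215.7] shoulder [255.2 220.6]
axis at tcp [252.4 211.2] shoulder [252.  215.5]
```

Alignment is within about 1 mm, so I'll enter the mouth.

```bash
python3 -m crank '{"travel":[[0,0,-0.4],[0,0,-0.8],[0,0,-1.1],[0,0,-1.3],[0,0,-1.3]],"turn":[[0,0,0],[0,0,0],[0,0,0],[0,0,0],[0,0,0]],"gripper":[1,1,1,1,1]}' 110
python3 -c "from h import *;s=bot.observe();print(s['position'],s['force'],s['moment'],s['tool_rot'])"
```

```text
clock: 7.05
position: [0.4721, -0.2053, 0.1199]
tool_rot: [3.141, -0.001, -2.785]
force: [-0.8, 1.7, -0.8]
grip_width: 0.006
finger_force: 108.3
[ 0.47205075 -0.20527932  0.11989963] [-0.78272632  1.6662773  -0.84843287] [ 0.46677394  0.16805466 -0.05807711] [ 3.14103834e+00 -5.82488856e-04 -2.78483726e+00]
```

```bash
python3 -m crank '{"travel":[[0,0,-0.2],[0,0,-0.4],[0,0,-0.6],[0,0,-0.8],[0,0,-1.0]],"turn":[[0,0,4],[0,0,-4],[0,0,4],[0,0,-4],[0,0,0]],"gripper":[1,1,1,1,1]}'
python3 -m crank '{"travel":[[0,0,-0.2],[0,0,-0.4],[0,0,-0.6],[0,0,-0.8],[0,0,-0.9]],"turn":[[0,0,4],[0,0,-4],[0,0,4],[0,0,-4],[0,0,0]],"gripper":[1,1,1,1,1]}'
python3 -c "from h import *;s=bot.observe();print(s['position'],s['force'],s['moment'],s['tool_rot'])"
```

```text
clock: 7.55
position: [0.4717, -0.2055, 0.1103]
tool_rot: [3.141, -0.001, -2.791]
force: [-5.1, 0.6, 5.7]
grip_width: 0.0059
finger_force: 109.2
clock: 8.05
position: [0.4726, -0.2052, 0.1015]
tool_rot: [-3.141, 0.0, -2.79]
force: [-0.9, 1.4, 2.6]
grip_width: 0.0056
finger_force: 108.8
[ 0.47257883 -0.2052207   0.10153048] [-0.90452723  1.43791057  2.59256392] [ 0.55316424  0.16538728 -0.04370809] [-3.14146855e+00  4.52221636e-04 -2.78997383e+00]
```

```bash
python3 -m crank '{"travel":[[0,0,-0.1],[0,0,-0.2],[0,0,-0.3],[0,0,-0.4],[0,0,-0.4]],"turn":[[0,0,4],[0,0,-4],[0,0,4],[0,0,-4],[0,0,0]],"gripper":[1,1,1,1,1]}' 120
python3 - <<'E'
from h import *
s=bot.observe();print(s['position'],s['force'],s['moment'],s['tool_rot'])
grab('wrist','w5');grab('scene','s5');grab('side','t5')
f=lambda n,y,x:cv2.resize(load(n)['pixels'][y:y+50,x:x+66],(396,300),interpolation=2)
m=np.vstack([np.hstack([f('s5',180,153),f('t5',210,208)]),np.hstack([cv2.resize(load(k)['pixels'][190:290,190:322],(396,300),interpolation=2) for k in('w5','w4')])])
cv2.imwrite('pics/m5.png',cv2.cvtColor(m,cv2.COLOR_RGB2BGR))
E
```

```text
clock: 8.55
position: [0.4727, -0.2052, 0.0988]
tool_rot: [-3.141, 0.001, -2.79]
force: [-8.7, 6.6, 35.1]
grip_width: 0.0055
finger_force: 122.9
[ 0.4726834  -0.20520793  0.09876821] [-8.73342611  6.58130625 35.09091513] [1.59891829 2.09614389 0.04162277] [-3.14123588e+00  8.54303646e-04 -2.79009131e+00]
```

View pics/m5.png

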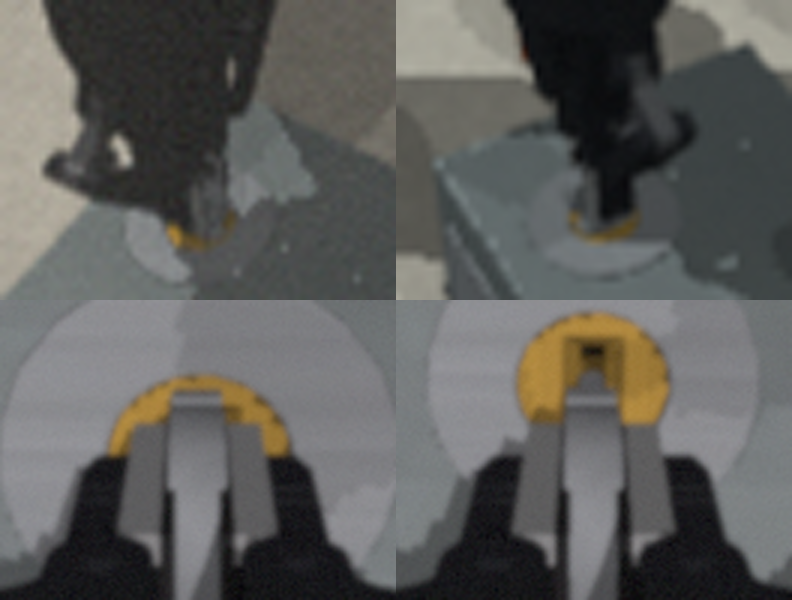

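The key's shoulder sits on the brass face, at wrist crop (195,400), and its position relative to the pads hasn't changed. With z=0.0988 and 35 N it is home. Next I'll ease the push and turn clockwise about the key's axis.

```bash
python3 -m crank '{"travel":[[-0.01,0.04,0.05],[-0.02,0.07,0.05],[-0.02,0.11,0.05],[-0.01,0.15,0.05],[0,0.19,0.05]],"turn":[[0,0,-8],[0,0,-16],[0,0,-24],[0,0,-32],[0,0,-40]],"gripper":[1,1,1,1,1]}' 120
python3 -c "from h import *;s=bot.observe();print(s['position'],s['force'],s['moment'],s['tool_rot'],s['grip_width'])"
```

```text
clock: 9.2
position: [0.4727, -0.2045, 0.099]
tool_rot: [-3.141, 0.002, 2.794]
force: [-5.8, -2.6, 20.8]
grip_width: 0.0058
finger_force: 120.3
[ 0.47268034 -0.20447673  0.09896373] [-5.75246968 -2.63469431 20.84257029] [-0.66858281  1.38047306  0.07453347] [-3.14108609e+00  1.81052098e-03  2.79376144e+00] 0.005785549744315944
```

```bash
python3 -m crank '{"travel":[[0.02,0.03,0],[0.04,0.06,0],[0.06,0.09,0],[0.09,0.11,0],[0.12,0.13,0]],"turn":[[0,0,-8],[0,0,-16],[0,0,-24],[0,0,-32],[0,0,-40]],"gripper":[1,1,1,1,1]}' 120
python3 -m crank '{"travel":[[0.03,0.01,0],[0.06,0.02,0],[0.08,0.03,0],[0.08,0.03,0],[0.08,0.03,0]],"turn":[[0,0,-7],[0,0,-14],[0,0,-18],[0,0,-18],[0,0,-18]],"gripper":[1,1,1,1,1]}' 120
python3 - <<'E'
from h import *
s=bot.observe();print(s['position'],s['force'],s['moment'],s['tool_rot'],s['grip_width'],s['qpos'][6])
grab('wrist','w6');grab('scene','s6');grab('side','t6')
f=lambda n,y,x:cv2.resize(load(n)['pixels'][y:y+50,x:x+66],(396,300),interpolation=2)
m=np.vstack([np.hstack([f('s6',180,153),f('t6',210,208)]),np.hstack([cv2.resize(load(k)['pixels'][190:290,190:322],(396,300),interpolation=2) for k in('w6','w5')])])
cv2.imwrite('pics/m6.png',cv2.cvtColor(m,cv2.COLOR_RGB2BGR))
E
```

```text
clock: 9.7
position: [0.4737, -0.2038, 0.099]
tool_rot: [3.141, 0.002, 2.095]
force: [-7.6, -5.6, 23.4]
grip_width: 0.0056
finger_force: 120.6
clock: 10.2
position: [0.4742, -0.2038, 0.099]
tool_rot: [3.141, 0.002, 1.786]
force: [-8.9, -6.9, 25.9]
grip_width: 0.0056
finger_force: 121.1
[ 0.47419248 -0.2037944   0.09895449] [-8.94020898 -6.9109954  25.9364594 ] [-1.65144694  2.15857575  0.08454623] [3.14093182e+00 2.19983687e-03 1.78640613e+00] 0.005626969389320544 0.9044903342195764
```

View pics/m6.png

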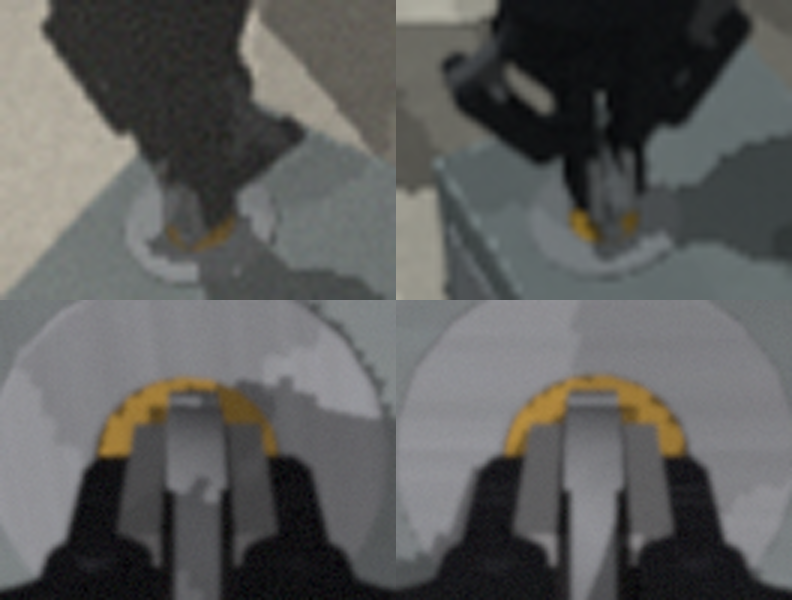

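The key is still home. The dark mouth corner has turned with the fingers, at crop (160,412), and the moment of about 0.085 N·m matches the spring near 1.57 rad.

```bash
python3 -c "from h import *;print(bot.job_done())"
```

```text
the job is handed in; nothing more can be done
None
```

I handed the job in with the gripper still holding the round-headed key fully home in the lock. The key is turned about 98° clockwise; the measured torque puts the cylinder near 1.57 rad. I saw no contact with the other key, jars or crockery, but the hand-in returned no verdict.

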